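Feed the cheese along the board's fence with the push stick

TASK

Pick up the blue-footed push stick by its white handle and use it, not the gripper, to press the block of cheese flush against the long fence of the board; then, keeping it against the fence, feed it along until it meets the dark stop at the board's left end. Leave the push stick standing upright, let go of it, and do not disturb the salt shaker.

Things in the scene. Friction and masses are not known exactly. Their poses are not given: they have to be found in the camera images.
- board: Wooden board fixed to the worktop, 120 (x) x 320 (y) mm, top 18 mm above its origin (centre of underside). Its y runs along the fence to the stop (world y within 9 deg, robot's left), x points away from the robot to the fence. Fence along the far edge, inner face at x = +45; dark stop across the left end, inner face at y = +145; both rise 40 mm over the top. Near side and right end are open.
- cheese_center (a point): Centre of the loose cheese block, yellow with orange rind, 60 (its x) x 100 (its y) x 45 (z) mm, 0.2-0.4 kg, lying on the board. Axes are the block's, within 7 deg of the board's at first. It starts in the board's right part, 14-24 mm off the fence and over 90 mm short of the stop. Flush with fence and stop its centre is at x = +15, y = +95 mm in the board's frame.
- stick_grip (a point): On the axis of the push stick's upright white handle (24 mm square, 30-114 mm up), 90 mm above its underside. Loose, 0.15 kg, stands in front of the board; axes = stick's, within 23 deg of world. Blue L foot 30 mm high, mm from this axis: block x -37..30, y -20..20; arm x -37..-23, y 20..80. Face y = 20 pushes the cheese's rear, face x = -23 its near side, when the stick is turned like the board.
- mill: Salt shaker, clear and grey with a grey domed top, 44 mm in diameter, 90 mm high, loose on the worktop in front of the board; origin at the centre of its underside. To be left alone.

How it is judged:
On the way:
1. the push stick presses the cheese flush against the fence (x of cheese_center in the frame of board above 0.007 m and angle between the y axis of cheese_center and the y axis of board, either way round below 0.14 rad and contact force between stick and cheese above 0.2 N), for 0.1 s.
At the end, for the whole second after the job is handed in: The cheese lies flat on the board within 8 mm and 8 degrees of flush with the fence and within 12 mm of the stop, at rest; the push stick stands upright (within 8 degrees), released and at rest (x of cheese_center in the frame of board above 0.007 m and y of cheese_center in the frame of board above 0.083 m and z of cheese_center in the frame of board below 0.046 m and angle between the y axis of cheese_center and the y axis of board, either way round below 0.14 rad and angle between cheese_center's own z axis and vertical below 0.1 rad and angle between stick_grip's own z axis and vertical below 0.15 rad and linear speed of each of cheese, stick below 0.02 m/s); the robot touches nothing.
It fails at once if the cheese is more than 12 mm off the fence once it is more than about half-way to the stop (y of cheese_center in the frame of board above 0.035 m and x of cheese_center in the frame of board below 0.003 m).
It fails at once if the gripper or arm pushes the cheese itself (contact force between any of the fingers, the arm and cheese above 1 N).
It fails at once if the salt shaker is shifted by more than 30 mm or tipped over (distance of mill from where it was at the start of the episode above 0.03 m or angle between mill's own z axis and vertical above 0.4 rad).
It also fails if it takes over 42 s, if anything falls off the work surface, if the arm or the gripper's body presses on something with over 40 N, if the wrist force passes 120 N, or if a joint passes its speed limit or range.

ROBOT

A 6-joint arm with a two-finger parallel gripper is mounted at the origin on a cart in front of the work surface, level with it; the furniture and walls round the work are solid. World frame = base frame: x ahead of the robot, y to its left, z up, the work surface at z = 0. Lengths are in m, angles in rad, forces in N, time in s.
With the tool pointing down it reaches from about 0.225 to 0.875 m from the base axis. Payload 3.4 kg.
Tool frame: the origin (TCP) lies on the mounting face of the last link; the fingertips stand 173 mm ahead of it and the grasp point (between the pads) lies 155 mm ahead of it; y points along the fingers, x is the direction in which the jaws open and shut, and the axes are right-handed (so a half turn about y gives the same grasp; the last joint's range is limited). The gripper opens to 85 mm and grips with 20 to 120 N. Pads are 22 mm wide; open, the fingers measure 114 mm over their backs; the gripper's body (76 mm by 85 mm) begins 54 mm behind the grasp point. The pads swing forward as they close: fully open they stand 13 mm farther back than shut.
Start: joints at [-1.286, 0.276, 1.505, -0, 1.361, -0.121], TCP at [0.227, -0.528, 0.405] pointing down, gripper open.
Joint ranges: [-2.89, 2.89], [-0.75, 2.08], [0.22, 2.7], [-1.18, 4.32], [0.11, 2.71], [-2.7, 2.7]. Speed limits (rad/s): [2.57, 2.57, 3.14, 3.14, 3.14, 3.14].

INTERFACE

Orientations are given as a unit quaternion [w, x, y, z].
In Python, from rig import manip, vision, ticket gives the robot as it stands.
- The arm moves only by the tool arm_command, never from a script. Its argument "increments" is one flat list of numbers, 7 for each row, row after row: the turn, a rotation vector about the tool's x, y, z in rad, then the shift along the tool's x, y, z in cm, then the closure, from 0 (fully open) to 1 (shut). In form: [wx, wy, wz, tx, ty, tz, hand, wx, wy, wz, tx, ty, tz, hand, ...]. A call has 1 to 8 rows; each row shifts and turns the commanded pose from where the row before left it, along the tool's axes as they then stand; what a row does not reach is not made up. A row lasts 1/8 s, in which the tool goes at most 62.5 mm and 10.7 degrees, less where a joint would pass 70% of its speed; a pose out of reach is approached as far as the arm can. A call is refused whole if a number of a shift passes 6.25 or a number of a turn 0.188, either way. A call with a gripper value outside its range is refused whole. The fingers move at their own pace and stop on an object; "grip_force" is the grip in N (left out, the last holds). Time passes only in rows, so rows that do not move let the fingers close. It gives the time, the measured TCP pose, the force and the opening at its end, in the units of the state.
- manip.get_state(): the state, without advancing time (a new reading comes with each control period).
- vision.get_image(name): name is "side" or "top" or "wrist"; returns the picture (480x640x3 uint8, red, green, blue); there is no depth.
- vision.camera_params(name): a dict with "vfov" (degrees; the focal length in pixels is half the picture's height over the tangent of half this angle, whatever the lens; pixels are square), "cx", "cy" (the principal point, pixels), "distortion" ([k1, k2, p1, p2, k3] as OpenCV has them; the pictures are not rectified), "R" (3x3) and "t" (3): a world point X has camera coordinates R X + t. Camera axes: x right, y down, z forward; pixel columns grow to the right and rows downward; lengths in m; the calibration is good to about 2 mm. A picture is of the moment at which its call begins: read the wrist's pose just before it. camera_params takes no time and is no camera call; for the wrist camera it gives the pose at the moment of the call.
- ticket.sign_off(): hands the job in, once; it reports no verdict.
The state is a dict: "clock": time; "qpos": joint angles; "qd": joint speeds; "effort": joint torques, N m; "position": TCP position; "ee_rot": TCP orientation; "contact_force": force on the tool from outside, world axes, zero at the start; "moment": the same for the moment, N m; "width": finger opening in m.
Only numpy, scipy, OpenCV 4.12 (cv2) and the standard library are available. Lean on these libraries where they do the work, as an engineer would, in place of code of your own. Each camera call takes 0.05 s, during which the arm holds its last target.

## Working session

There is one attempt and no reset: what is moved stays moved. The work goes in short steps, Python scripts to look and compute and a tool call to move; the robot and the scene stay as the last step left them, time stands still between calls to the robot, and variables do not carry over. Pictures are saved under pics/ and viewed, and the job is handed in when it is done.

Besides the shell and the picture viewer there is one more tool, called after "Call:" by a JSON object that holds its "name" and its "arguments", one argument or row to a line. arm_command: Moves the arm, as the interface text tells. Its arguments: {"type":"object","properties":{"increments":{"type":"array"},"grip_force":{"type":"number"}},"required":["increments"]}

```bash
mkdir -p pics; ls; python3 - <<'E'
from rig import manip, vision
import cv2
for n in ("top","side","wrist"):
    im=vision.get_image(n); cv2.imwrite(f"pics/{n}0.png",im[:,:,::-1])
    p=vision.camera_params(n); print(n,p)
print(manip.get_state())
E
```

```text
pics
top {'vfov': 46.550372916396434, 'cx': 322.4543530248879, 'cy': 231.245956309847, 'distortion': array([0.02752295, 0.        , 0.        , 0.        , 0.        ]), 'R': array([[ 0.02477822, -0.99959712, -0.01384322],
       [-0.9941824 , -0.02318732, -0.1051841 ],
       [ 0.10482074,  0.01636896, -0.99435641]]), 't': array([0.10203468, 0.54520756, 0.89432428])}
side {'vfov': 44.0947242926165, 'cx': 323.481566785736, 'cy': 242.30098740842806, 'distortion': array([-0.03529303,  0.        ,  0.        ,  0.        ,  0.        ]), 'R': array([[-0.9457383 , -0.32479769,  0.00924764],
       [-0.18655577,  0.51946658, -0.83387734],
       [ 0.2660376 , -0.79035494, -0.55187232]]), 't': array([0.53648023, 0.09941159, 0.93749847])}
wrist {'vfov': 60.36224639887363, 'cx': 325.8474635183718, 'cy': 234.68373819468158, 'distortion': array([-0.04007756,  0.        ,  0.        ,  0.        ,  0.        ]), 'R': array([[ 3.95940381e-01, -9.18275950e-01, -7.03894570e-04],
       [-8.81145620e-01, -3.80146148e-01,  2.81196200e-01],
       [-2.58483290e-01, -1.10716697e-01, -9.59650041e-01]]), 't': array([-0.57492697, -0.03629663,  0.37789182])}
{'clock': 0.15, 'qpos': array([-1.28599077e+00,  2.76457969e-01,  1.50582028e+00, -9.37936717e-06,
        1.36068508e+00, -1.21026011e-01]), 'qd': array([-0.00049053, -0.00308343, -0.00317476,  0.00165895,  0.00118181,
       -0.00025055]), 'effort': array([ 2.95109894e-03, -4.17137146e+01, -2.46033883e+01, -5.60932676e-05,
        7.74483924e-03, -1.55921236e-05]), 'position': array([ 0.22693986, -0.5281674 ,  0.40404234]), 'ee_rot': array([ 0.5908159 , -0.59019386,  0.38934948, -0.38860618]), 'contact_force': array([-0.28174105,  0.13670154, -0.10378508]), 'moment': array([-0.04935411, -0.00013396, -0.04685809]), 'width': 0.08540671863464937}
```

View pics/top0.png

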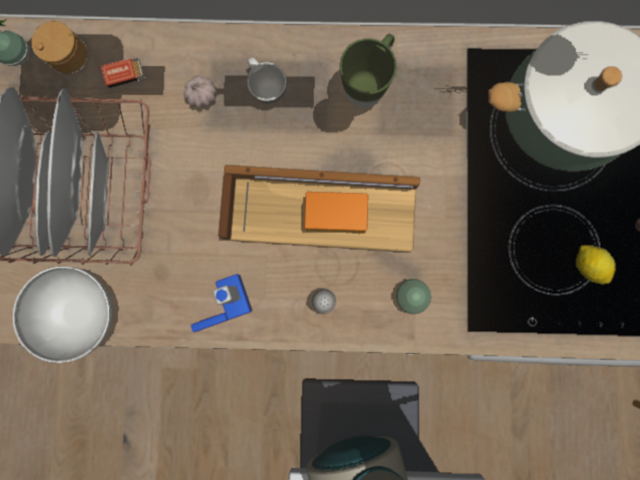

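View pics/side0.png

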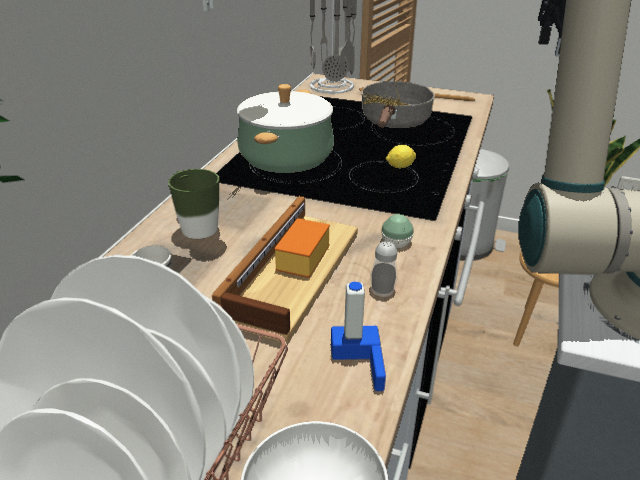

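View pics/wrist0.png

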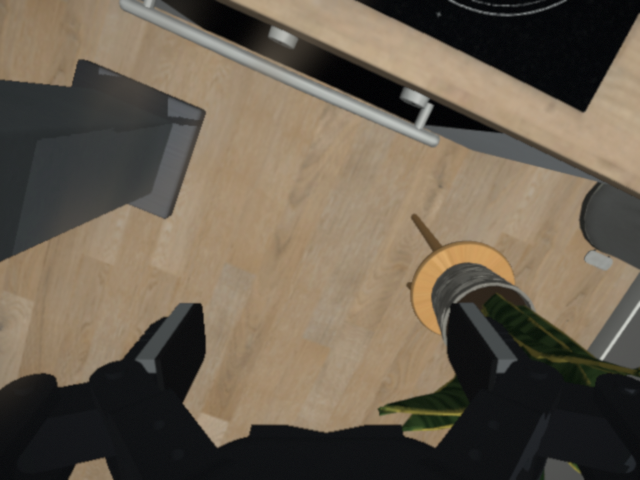

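```bash
cat > h.py <<'E'
import numpy as np, cv2
from rig import manip, vision
from scipy.spatial.transform import Rotation as Rn
def K(p):
    f=240/np.tan(np.radians(p['vfov']/2)); return np.array([[f,0,p['cx']],[0,f,p['cy']],[0,0,1.]])
def cast(p,uv,z):
    uv=np.asarray(uv,float).reshape(-1,1,2)
    n=cv2.undistortPoints(uv,K(p),p['distortion'])[:,0]
    d=np.c_[n,np.ones(len(n))]@p['R']; o=-p['R'].T@p['t']
    return o+d*((z-o[2])/d[:,2])[:,None]
def proj(p,X):
    return cv2.projectPoints(np.asarray(X,float).reshape(-1,3),cv2.Rodrigues(p['R'])[0],p['t'],K(p),p['distortion'])[0][:,0]
def mask(im,lo,hi):
    return cv2.inRange(cv2.cvtColor(im,cv2.COLOR_RGB2HSV),np.array(lo),np.array(hi))
def big(m):
    c,_=cv2.findContours(m,cv2.RETR_EXTERNAL,cv2.CHAIN_APPROX_NONE); return max(c,key=cv2.contourArea)
E
python3 - <<'E'
from h import *
im=cv2.imread("pics/top0.png")[:,:,::-1].copy(); p=vision.camera_params("top")
m=mask(im,(5,200,150),(16,255,255)); 
c=big(m); w=cast(p,c[:,0],.063)[:,:2]
r=cv2.minAreaRect((w*1000).astype(np.float32)); print("cheese",r)
m=mask(im,(100,120,60),(130,255,255)); c=big(m); print(cv2.boundingRect(c))
ap=cv2.approxPolyDP(c,3,True)[:,0]; print("blue",ap.tolist()); print(cast(p,ap,.030)[:,:2].round(4))
cv2.imwrite("pics/a.png",cv2.resize(im[255:345,180:350],None,fx=4,fy=4,interpolation=2)[:,:,::-1])
cv2.imwrite("pics/b.png",cv2.resize(im[155:260,210:430],None,fx=3.6,fy=3.6,interpolation=2)[:,:,::-1])
E
```

```text
Traceback (most recent call last):
  File "h.py", line 16, in big
    c,_=cv2.findContours(m,cv2.RETR_EXTERNAL,cv2.CHAIN_APPROX_NONE); return max(c,key=cv2.contourArea)
                                                                            ~~~^^^^^^^^^^^^^^^^^^^^^^^
ValueError: max() iterable argument is empty
```

```bash
python3 - <<'E'
from h import *
im=cv2.imread("pics/top0.png")[:,:,::-1].copy(); p=vision.camera_params("top")
hs=cv2.cvtColor(im,cv2.COLOR_RGB2HSV)
for u,v in [(335,212),(240,298),(222,296),(214,300),(228,170),(280,178),(400,225),(350,245),(330,205)]: print(u,v,im[v,u],hs[v,u])
cv2.imwrite("pics/a.png",cv2.resize(im[255:345,180:350],None,fx=4,fy=4,interpolation=2)[:,:,::-1])
cv2.imwrite("pics/b.png",cv2.resize(im[155:260,210:430],None,fx=3.6,fy=3.6,interpolation=2)[:,:,::-1])
E
```

```text
335 212 [215 128  57] [ 13 187 215]
240 298 [ 70  94 158] [112 142 158]
222 296 [ 57  99 194] [111 180 194]
214 300 [162 141 119] [ 15  68 162]
228 170 [132  91  53] [ 14 153 132]
280 178 [125 122 128] [135  12 128]
400 225 [194 159 106] [ 18 116 194]
350 245 [189 154 103] [ 18 116 189]
330 205 [212 126  56] [ 13 188 212]
```

View pics/a.png

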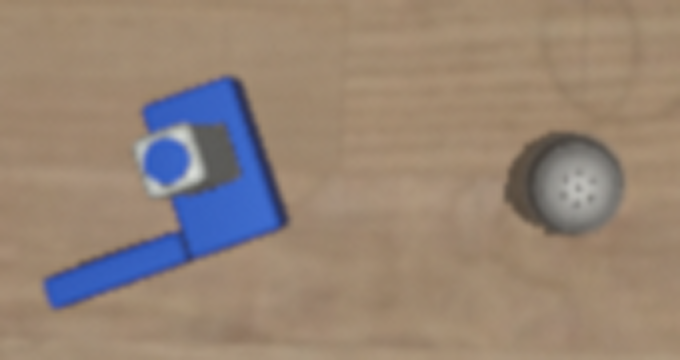

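View pics/b.png

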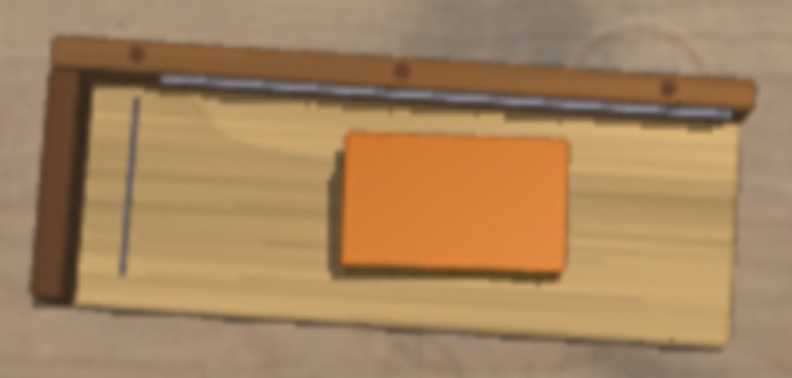

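```bash
python3 - <<'E'
from h import *
im=cv2.imread("pics/top0.png")[:,:,::-1].copy(); p=vision.camera_params("top")
g=lambda pts:[(x/3.6-.4+210,y/3.6-.4+155) for x,y in pts]
print("top18 near-right, nearedge left, right-far", cast(p,g([(725,349),(75,304),(739,124)]),.018).round(4))
print("fence58 outerL outerR innerR innerL", cast(p,g([(52,37),(755,80),(753,110),(80,72)]),.058).round(4))
print("stop58 outerN innerN innerF", cast(p,g([(33,298),(70,302),(80,72)]),.058).round(4))
m=mask(im,(9,172,120),(15,255,255)); m[:,:295]=0;m[:,375:]=0;m[:185]=0;m[240:]=0
c=big(m); print(cv2.boundingRect(c)); w=cast(p,c[:,0],.063)[:,:2]
print("cheese",cv2.minAreaRect((w*1000).astype(np.float32)))
m=mask(im,(100,100,60),(130,255,255));m[:270]=0;m[340:]=0;m[:,:180]=0;m[:,260:]=0
c=big(m); print(cv2.boundingRect(c))
ap=cv2.approxPolyDP(c,2.5,True)[:,0]; print("blue",np.c_[ap,cast(p,ap,.030)[:,:2]].round(4).tolist())
# cap circle and mill
a=lambda x,y:(x/4-.4+180,y/4-.4+255)
print("cap114",cast(p,[a(167,161)],.114),"mill top .09",cast(p,[a(577,187)],.088))
print("foot corners30", cast(p,[a(143,108),a(234,78),a(283,223),a(190,258),a(55,306),a(45,283)],.030).round(4))
E
```

```text
top18 near-right, nearedge left, right-far [[ 0.5133 -0.0329  0.018 ]
 [ 0.5271  0.2692  0.018 ]
 [ 0.6189 -0.0386  0.018 ]]
fence58 outerL outerR innerR innerL [[ 0.6444  0.2774  0.058 ]
 [ 0.6316 -0.0396  0.058 ]
 [ 0.6179 -0.0388  0.058 ]
 [ 0.6286  0.2641  0.058 ]]
stop58 outerN innerN innerF [[0.5258 0.2808 0.058 ]
 [0.5244 0.2642 0.058 ]
 [0.6286 0.2641 0.058 ]]
(305, 192, 63, 39)
cheese ((572.2395629882812, 94.16908264160156), (99.73358154296875, 59.83172607421875), 89.2752685546875)
(191, 275, 60, 57)
blue [[238.0, 275.0, 0.467, 0.2521], [219.0, 280.0, 0.4581, 0.2829], [216.0, 284.0, 0.4515, 0.2876], [217.0, 287.0, 0.4466, 0.2857], [235.0, 285.0, 0.4506, 0.2563], [240.0, 298.0, 0.4296, 0.2472], [223.0, 304.0, 0.4192, 0.2746], [224.0, 313.0, 0.4047, 0.2723], [193.0, 324.0, 0.3858, 0.322], [193.0, 331.0, 0.3746, 0.3215], [250.0, 310.0, 0.4106, 0.2301]]
cap114 [[0.43508203 0.26171338 0.114     ]] mill top .09 [[0.42870957 0.10934902 0.088     ]]
foot corners30 [[0.4554 0.2888 0.03  ]
 [0.4685 0.252  0.03  ]
 [0.4101 0.2295 0.03  ]
 [0.395  0.2669 0.03  ]
 [0.3745 0.3209 0.03  ]
 [0.3836 0.3254 0.03  ]]
```

```bash
cat >> h.py <<'E'
def pose():
    s=manip.get_state(); q=s['ee_rot']; R=Rn.from_quat([q[1],q[2],q[3],q[0]]); return s,np.array(s['position']),R
def goto(target,jaw_yaw):
    """turn (rotvec tool) and shift (cm, in tool axes after turn... reported in world & final-tool axes)"""
    s,P,R=pose(); z=np.array([0,0,-1.]); y_=jaw_yaw
    x=np.array([np.cos(y_),np.sin(y_),0]); T=np.c_[x,np.cross(z,x),z]
    dR=(R.inv()*Rn.from_matrix(T)).as_rotvec(); d=(np.asarray(target)-P)*100
    print("turn",dR.round(4),"shift cur-tool cm",R.inv().apply(d).round(2),"shift final-tool",(T.T@d).round(2))
E
python3 - <<'E'
from h import *
s,P,R=pose(); print(R.as_matrix().round(3),P); x=R.as_matrix()[:,0]; print("jaw yaw",np.arctan2(x[1],x[0]))
for y in (.37,.37-np.pi,.37+np.pi/2,.37-np.pi/2): print(y); goto((.4352,.2612,.36),y)
E
```

```text
[[ 0.395 -0.     0.919]
 [-0.919  0.001  0.395]
 [-0.001 -1.     0.   ]] [ 0.22693986 -0.5281674   0.40404234]
jaw yaw -1.1649626943103986
0.37
turn [-1.227  -1.1822 -1.1837] shift cur-tool cm [-64.3   4.5  50.3] shift final-tool [ 47.96 -66.06   4.4 ]
-2.771592653589793
turn [-1.1911  1.2363  1.2345] shift cur-tool cm [-64.3   4.5  50.3] shift final-tool [-47.96  66.06   4.4 ]
1.9407963267948967
turn [-0.041  -2.2042 -2.2039] shift cur-tool cm [-64.3   4.5  50.3] shift final-tool [66.06 47.96  4.4 ]
-1.2007963267948965
turn [-1.5707  0.0292  0.0271] shift cur-tool cm [-64.3   4.5  50.3] shift final-tool [-66.06 -47.96   4.4 ]
```

Call:
{"name": "arm_command", "arguments": {
  "increments": [0,-0.185,0,0,0,0,0,0,-0.185,0,0,0,0,0,0,-0.185,0,0,0,0,0,0,-0.185,0,0,0,0,0,0,-0.185,0,0,0,0,0,0,-0.185,0,0,0,0,0,0,-0.185,0,0,0,0,0,0,-0.185,0,0,0,0,0]
}}

```text
clock: 1.15
position: [0.2269, -0.5282, 0.4044]
ee_rot: [0.698, -0.698, -0.113, 0.113]
contact_force: [0.1, 0.3, -1.3]
width: 0.0854
```

```bash
sed -i 's/z=np.array(\[0,0,-1.\]); y_=jaw_yaw/y=np.array([0,0,-1.]); y_=jaw_yaw/; s/T=np.c_\[x,np.cross(z,x),z\]/T=np.c_[x,y,np.cross(x,y)]/' h.py
python3 - <<'E'
from h import *
s,P,R=pose(); print(s['clock'],P,s['qpos'].round(3)); goto((.4352,.2612,.36),.37)
E
```

```text
1.15 [ 0.22694452 -0.52823007  0.40435514] [-1.286  0.276  1.505  0.     1.361 -1.607]
turn [-0.0007 -0.0489  0.0001] shift cur-tool cm [44.68  4.49 68.33] shift final-tool [47.96  4.44 66.07]
```

Call:
{"name": "arm_command", "arguments": {
  "increments": [0,-0.049,0,0,0,0,0,0,0,0,3.42,0,4.72,0,0,0,0,3.42,0,4.72,0,0,0,0,3.42,0,4.72,0,0,0,0,3.42,0,4.72,0,0,0,0,3.42,0,4.72,0,0,0,0,3.42,0,4.72,0,0,0,0,3.42,0,4.72,0]
}}

```text
clock: 2.15
position: [0.333, -0.1325, 0.4047]
ee_rot: [-0.695, 0.696, 0.128, -0.127]
contact_force: [2.3, -0.7, -0.3]
width: 0.0855
```

Call:
{"name": "arm_command", "arguments": {
  "increments": [0,0,0,3.42,0,4.72,0,0,0,0,3.42,0,4.72,0,0,0,0,3.42,0,4.72,0,0,0,0,3.42,0,4.72,0,0,0,0,3.42,0,4.72,0,0,0,0,3.42,0,4.72,0,0,0,0,2.4,0,3.3,0,0,0,0,0,0,0,0]
}}

```text
clock: 3.15
position: [0.4351, 0.2451, 0.404]
ee_rot: [0.695, -0.695, -0.129, 0.129]
contact_force: [-0.3, 0.3, -0.1]
width: 0.0854
```

```bash
python3 - <<'E'
from h import *
s,P,R=pose(); print(s['clock'],P,s['qpos'].round(3)); goto((.4352,.2612,.24),.37)
im=vision.get_image("wrist"); p=vision.camera_params("wrist"); cv2.imwrite("pics/w1.png",im[:,:,::-1])
print(proj(p,[(.4352,.2612,.114)]))
E
```

```text
3.15 [0.43511556 0.24514186 0.40402636] [3.73e-01 1.62e-01 1.66e+00 1.00e-03 1.32e+00 6.00e-03]
turn [-0.0005 -0.0022 -0.0003] shift cur-tool cm [ 0.59 16.4   1.49] shift final-tool [ 0.59 16.4   1.49]
[[336.0754711  203.18234984]]
```

View pics/w1.png

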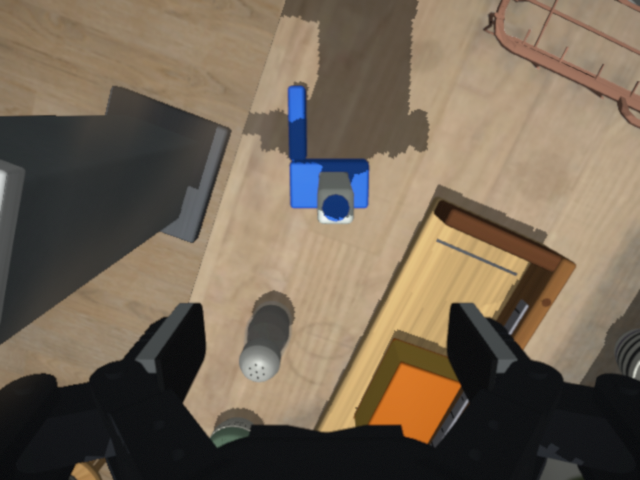

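```bash
python3 - <<'E'
from h import *
im=cv2.imread("pics/w1.png")[:,:,::-1].copy(); p=vision.camera_params("wrist")
m=mask(im,(100,150,40),(130,255,255)); m[:,:250]=0;m[:,420:]=0;m[250:]=0
n,l,st,ce=cv2.connectedComponentsWithStats(m)
for i in range(1,n):
    if st[i,4]>30: print(st[i],ce[i])
i=[i for i in range(1,n) if st[i,4]>30 and abs(ce[i][1]-207)<10][0:1]
for k in i: print("cap",cast(p,[ce[k]],.114))
c=big(m); ap=cv2.approxPolyDP(c,2.5,True)[:,0]; print(np.c_[ap,cast(p,ap,.03)[:,:2]].round(4).tolist())
E
```

```text
[ 288   86   80  122 3644] [316.37596048 160.92316136]
[323 195  26  26 505] [335.39207921 207.28712871]
cap [[0.43577225 0.25854916 0.114     ]]
[[290.0, 87.0, 0.3754, 0.319], [291.0, 205.0, 0.4083, 0.2301], [315.0, 207.0, 0.4279, 0.2358], [318.0, 173.0, 0.42, 0.2636], [342.0, 170.0, 0.4377, 0.2731], [349.0, 174.0, 0.4443, 0.2721], [354.0, 206.0, 0.4584, 0.2485], [366.0, 206.0, 0.4679, 0.2521], [367.0, 163.0, 0.4548, 0.2859], [364.0, 160.0, 0.4515, 0.2872], [307.0, 160.0, 0.4078, 0.2704], [304.0, 157.0, 0.4047, 0.2718], [304.0, 89.0, 0.3862, 0.3216], [301.0, 86.0, 0.3833, 0.3228]]
```

Call:
{"name": "arm_command", "arguments": {
  "increments": [0,0,0,0.57,3,1.38,0,0,0,0,0,5,0,0,0,0,0,0,5,0,0,0,0,0,0,3.1,0,0,0,0,0,0,0,0,0]
}}

```text
clock: 3.82
position: [0.4338, 0.256, 0.2418]
ee_rot: [-0.695, 0.696, 0.125, -0.13]
contact_force: [-0.4, 0.4, 0.1]
width: 0.0858
```

Call:
{"name": "arm_command", "arguments": {
  "increments": [0,0,0,0,0,0,1,0,0,0,0,0,0,1,0,0,0,0,0,0,1,0,0,0,0,0,0,1,0,0,0,0,0,0,1,0,0,0,0,0,0,1],
  "grip_force": 60
}}

```text
clock: 4.58
position: [0.4355, 0.2578, 0.2446]
ee_rot: [0.695, -0.695, -0.129, 0.127]
contact_force: [0.4, -0.5, 5.7]
width: 0.0236
```

```bash
python3 - <<'E'
from h import *
s,P,R=pose(); print(s['clock'],P,s['width'],s['contact_force']); 
im=vision.get_image("side"); cv2.imwrite("pics/s1.png",cv2.resize(im[150:480,200:560],None,fx=1.6,fy=1.6)[:,:,::-1])
im=vision.get_image("wrist"); cv2.imwrite("pics/w2.png",im[:,:,::-1])
E
```

```text
4.575 [0.43547764 0.25783915 0.24461763] 0.023611057253448184 [ 0.38419758 -0.54959695  5.66488358]
```

View pics/s1.png

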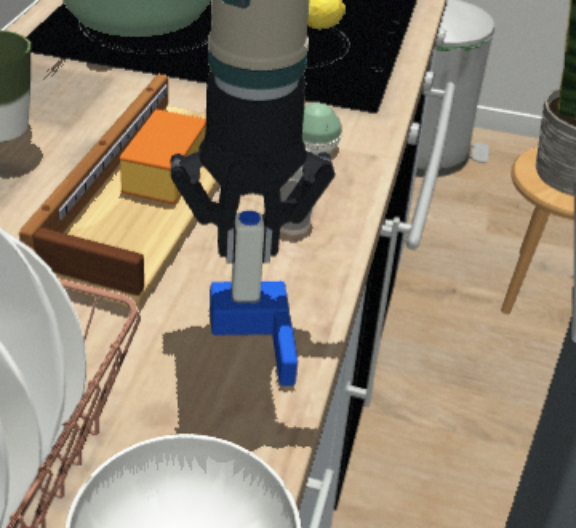

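View pics/w2.png

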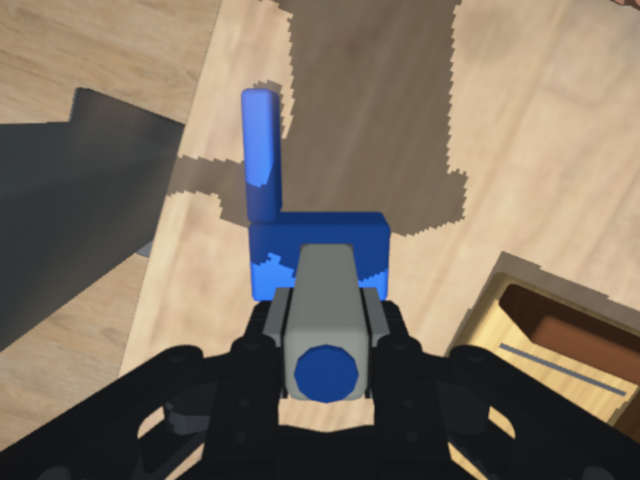

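Call:
{"name": "arm_command", "arguments": {
  "increments": [0,0,0,0,-2,0,1,0,0,0,0,-4,0,1,0,0,0,0,-4,0,1,0,0,0,0,-3,0,1,0,0,0,0,0,0,1]
}}

```text
clock: 5.3
position: [0.4356, 0.2579, 0.3756]
ee_rot: [0.696, -0.695, -0.13, 0.126]
contact_force: [0.1, -0.1, -1.8]
width: 0.0231
```

```bash
python3 - <<'E'
from h import *
s,P,R=pose(); print(s['clock'],P,s['width'],s['contact_force'],R.as_matrix().round(3).tolist()); 
im=vision.get_image("wrist"); cv2.imwrite("pics/w3.png",im[:,:,::-1]); p=vision.camera_params("wrist")
m=mask(im,(100,150,40),(130,255,255)); c=big(m); ap=cv2.approxPolyDP(c,3,True)[:,0]
zt=P[2]-.2446+.03
w=cast(p,ap,zt); rel=R.inv().apply(w-P)
print(np.c_[ap,rel*1000].round(1).tolist())
b=np.array([.5785,.122]); ps=-.0405
def B(x,y): return b+np.array([np.cos(ps)*x-np.sin(ps)*y, np.sin(ps)*x+np.cos(ps)*y])
print("pre",B(-.0215,-.106),"press",B(.008,-.097),"final",B(.008,.025))
t=B(-.0215,-.106); goto((t[0],t[1],P[2]),ps)
E
```

```text
5.3 [0.43555369 0.257946   0.37556266] 0.023053300932613364 [ 0.11561106 -0.05364522 -1.81023776] [[0.934, 0.005, -0.356], [0.356, 0.002, 0.934], [0.005, -1.0, 0.0]]
[[248.0, 97.0, -33.4, 214.4, 77.9], [244.0, 109.0, -35.3, 214.4, 73.1], [248.0, 194.0, -35.4, 214.4, 36.7], [258.0, 190.0, -30.8, 214.5, 38.5], [262.0, 193.0, -29.1, 214.5, 37.1], [259.0, 223.0, -31.0, 214.4, 23.3], [251.0, 242.0, -35.1, 214.4, 14.3], [255.0, 299.0, -34.7, 214.4, -14.4], [269.0, 301.0, -28.0, 214.5, -15.4], [277.0, 286.0, -23.9, 214.5, -7.6], [293.0, 287.0, -16.3, 214.5, -8.1], [302.0, 243.0, -11.6, 214.5, 13.8], [349.0, 242.0, 10.0, 214.7, 14.3], [354.0, 247.0, 12.3, 214.7, 11.9], [359.0, 286.0, 15.1, 214.7, -7.6], [375.0, 286.0, 22.7, 214.7, -7.6], [384.0, 300.0, 27.3, 214.7, -14.8], [388.0, 227.0, 27.6, 214.7, 21.5], [382.0, 216.0, 24.7, 214.7, 26.7], [280.0, 213.0, -21.4, 214.5, 28.0], [278.0, 123.0, -21.1, 214.5, 67.3], [273.0, 128.0, -23.3, 214.5, 65.2], [268.0, 101.0, -25.0, 214.5, 76.3], [263.0, 104.0, -27.2, 214.5, 75.1], [260.0, 98.0, -28.4, 214.5, 77.5], [256.0, 101.0, -30.1, 214.5, 76.3]]
pre [0.5527258  0.01695743] press [0.58256601 0.02475563] final [0.58750566 0.14665559]
turn [-2.000e-04  4.046e-01  1.100e-03] shift cur-tool cm [  2.43  -0.17 -26.69] shift final-tool [ 12.74  -0.18 -23.58]
```

View pics/w3.png

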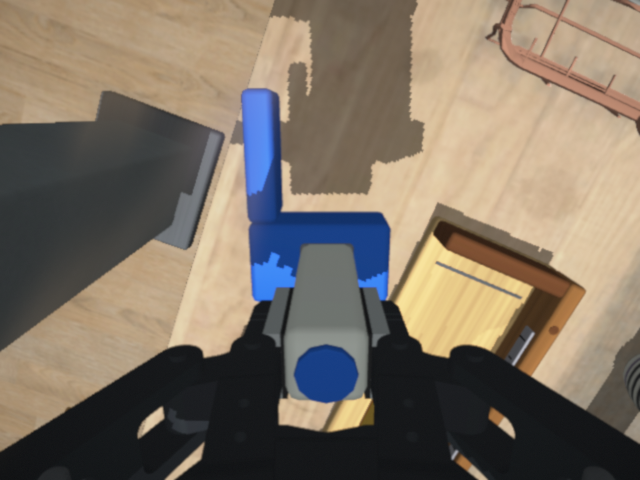

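Call:
{"name": "arm_command", "arguments": {
  "increments": [0,0.135,0,0,0,0,1,0,0.135,0,0,0,0,1,0,0.135,0,0,0,0,1,0,0,0,2.55,0,-4.71,1,0,0,0,2.55,0,-4.71,1,0,0,0,2.55,0,-4.71,1,0,0,0,2.55,0,-4.71,1,0,0,0,2.54,0,-4.74,1]
}}

```text
clock: 6.35
position: [0.5527, 0.0153, 0.3711]
ee_rot: [0.707, -0.707, 0.016, -0.013]
contact_force: [0.0, 0.2, -1.5]
width: 0.0231
```

Call:
{"name": "arm_command", "arguments": {
  "increments": [0,0,0,0,2,0,1,0,0,0,0,0,0,1,0,0,0,0,0,0,1]
}}

```text
clock: 6.72
position: [0.5523, 0.0173, 0.3528]
ee_rot: [0.707, -0.707, 0.015, -0.013]
contact_force: [1.0, -0.5, -1.3]
width: 0.0234
```

```bash
python3 - <<'E'
from h import *
s,P,R=pose(); print(s['clock'],P,s['contact_force'],R.as_matrix().round(3).tolist()); 
for n in ("wrist","side","top"):
    im=vision.get_image(n); cv2.imwrite(f"pics/{n}4.png",im[:,:,::-1])
goto((.5527,.017,.2446+.02),-.0405)
E
```

```text
6.725 [0.5523407  0.01732379 0.3528015 ] [ 1.01724226 -0.53031409 -1.31173855] [[0.999, -0.002, 0.04], [-0.04, 0.0, 0.999], [-0.002, -1.0, 0.0]]
turn [0.0001 0.0008 0.0009] shift cur-tool cm [ 0.    8.96 -0.05] shift final-tool [ 0.01  8.96 -0.05]
```

View pics/wrist4.png

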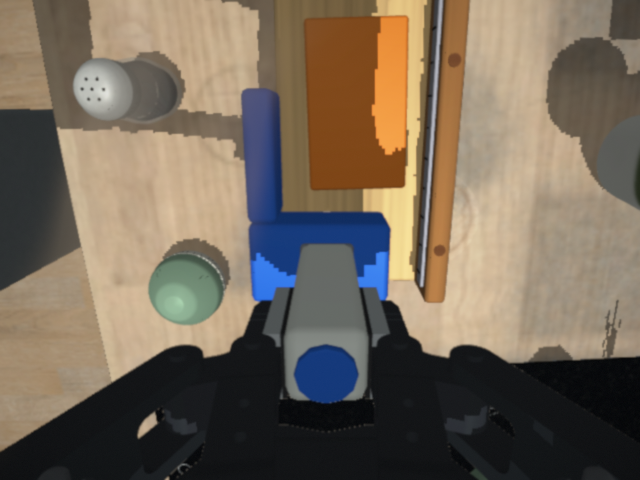

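View pics/side4.png

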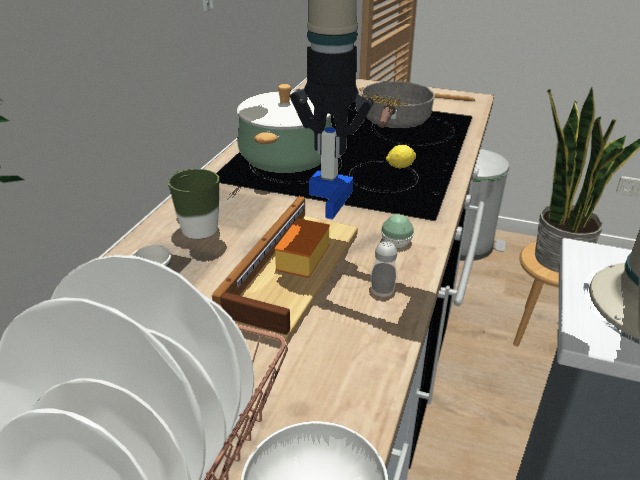

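```bash
python3 - <<'E'
from h import *
p=vision.camera_params("wrist"); s,P,R=pose()
for nm,px,z in (("cheese top rearnear,rearfar,frontnear,frontfar",[(312,189),(405,187),(306,21),(407,16)],.063),("fence top outer right, top",[(442,302),(468,0)],.058),("fence in top",[(424,300),(444,0)],.058),("foot arm inner front, inner rear",[(276,96),(281,213)],P[2]-.2446+.03)):
    w=cast(p,px,z); print(nm,w[:,:2].round(4).tolist(),(R.inv().apply(w-P)*1000).round(1)[:,[0,2]].tolist())
E
```

```text
cheese top rearnear,rearfar,frontnear,frontfar [[0.5459, 0.0433], [0.605, 0.0424], [0.5471, 0.141], [0.6051, 0.1416]] [[-8.0, 25.5], [51.1, 26.9], [-10.7, 123.2], [47.3, 126.1]]
fence top outer right, top [[0.6334, -0.0413], [0.6416, 0.1503]] [[82.8, -55.5], [83.4, 136.2]]
fence in top [[0.6206, -0.0392], [0.6276, 0.1506]] [[69.9, -53.9], [69.3, 136.0]]
foot arm inner front, inner rear [[0.5357, 0.097], [0.5344, 0.0462]] [[-20.2, 78.8], [-19.5, 28.0]]
```

Call:
{"name": "arm_command", "arguments": {
  "increments": [0,0,0,0,3,0,1,0,0,0,0,3,0,1,0,0,0,0,2,0,1,0,0,0,0,0.6,0,1,0,0,0,0,0,0,1,0,0,0,0,0,0,1]
}}

```text
clock: 7.62
position: [0.5532, 0.017, 0.2688]
ee_rot: [-0.707, 0.707, -0.014, 0.015]
contact_force: [-0.2, 0.1, -0.8]
width: 0.0237
```

```bash
python3 - <<'E'
from h import *
s,P,R=pose(); print(s['clock'],P,s['contact_force']); 
for n in ("wrist","side"):
    im=vision.get_image(n)
    if n=="side": im=cv2.resize(im[120:340,200:420],None,fx=2.7,fy=2.7)
    cv2.imwrite(f"pics/{n}5.png",im[:,:,::-1])
E
```

```text
7.625 [0.55322036 0.01696167 0.26882888] [-0.23272516  0.0922261  -0.778013  ]
```

View pics/wrist5.png

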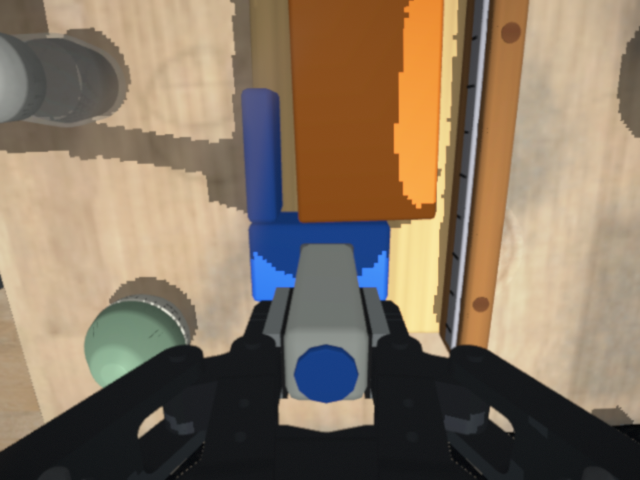

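View pics/side5.png

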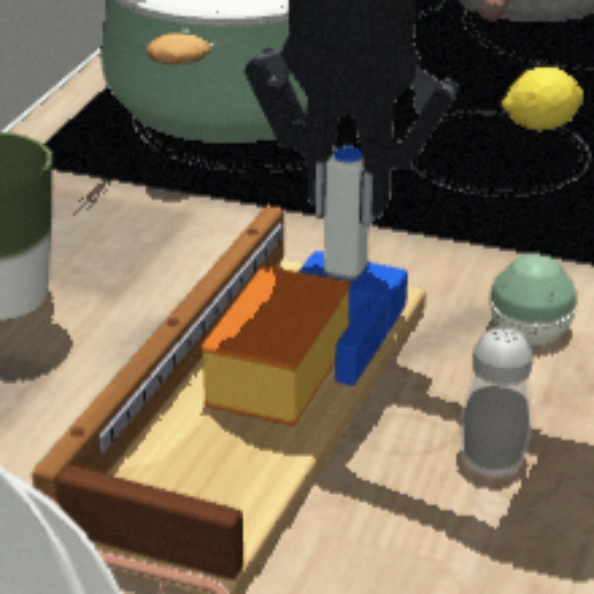

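Call:
{"name": "arm_command", "arguments": {
  "increments": [0,0,0,0,0.4,0,1,0,0,0,0,0,0.3,1,0,0,0,0,0,0.3,1,0,0,0,0.5,0,0,1,0,0,0,0.5,0,0,1,0,0,0,0.5,0,0,1,0,0,0,0.5,0,0,1,0,0,0,0,0,0,1]
}}

```text
clock: 8.72
position: [0.5735, 0.0221, 0.2636]
ee_rot: [0.707, -0.707, 0.014, -0.015]
contact_force: [-1.3, 0.8, -1.7]
width: 0.0229
```

```bash
python3 - <<'E'
from h import *
s,P,R=pose(); print(s['clock'],P,s['contact_force'],s['moment']); 
im=vision.get_image("wrist")
cv2.imwrite(f"pics/wrist6.png",im[:,:,::-1])
E
```

```text
8.725 [0.57349207 0.02205871 0.2635588 ] [-1.27679971  0.76827124 -1.73255437] [-0.00864531  0.15457432  0.03969072]
```

View pics/wrist6.png

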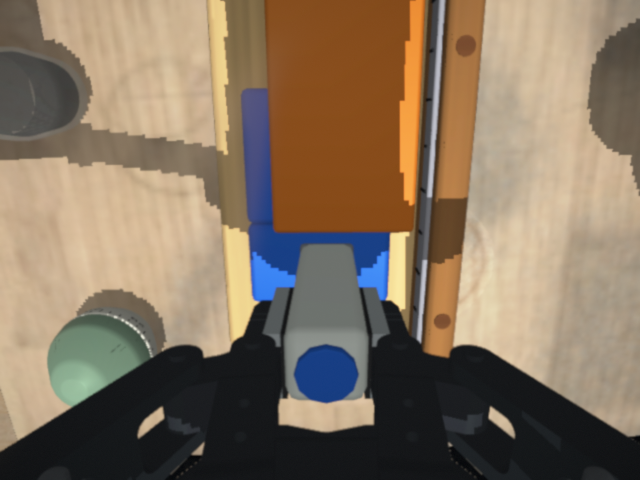

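Call:
{"name": "arm_command", "arguments": {
  "increments": [0,0,0,0.3,0,0,1,0,0,0,0.3,0,0,1,0,0,0,0.2,0,0,1,0,0,0,0,0,0,1]
}}

```text
clock: 9.28
position: [0.5813, 0.0216, 0.2637]
ee_rot: [-0.707, 0.707, -0.014, 0.015]
contact_force: [-0.5, 0.0, -2.0]
width: 0.0232
```

Call:
{"name": "arm_command", "arguments": {
  "increments": [0,0,0,0.1,0,0,1,0,0,0,0.1,0,0,1,0,0,0,0,0,0,1]
}}

```text
clock: 9.65
position: [0.583, 0.0216, 0.2637]
ee_rot: [-0.707, 0.707, -0.014, 0.015]
contact_force: [-0.8, -0.0, -2.7]
width: 0.0233
```

Call:
{"name": "arm_command", "arguments": {
  "increments": [0,0,0,0.15,0,0,1,0,0,0,0.15,0,0,1,0,0,0,0,0,0,1]
}}

```text
clock: 10.02
position: [0.5848, 0.0215, 0.2635]
ee_rot: [-0.707, 0.707, -0.016, 0.013]
contact_force: [-5.2, -0.3, 1.1]
width: 0.0234
```

```bash
python3 - <<'E'
from h import *
s,P,R=pose(); print(s['clock'],P,s['contact_force'],s['moment']); 
im=vision.get_image("wrist")
cv2.imwrite(f"pics/wrist7.png",im[:,:,::-1])
im=vision.get_image("top")
cv2.imwrite(f"pics/top7.png",cv2.resize(im[155:260,210:430],None,fx=3.6,fy=3.6)[:,:,::-1])
E
```

```text
10.025 [0.58484786 0.02151357 0.26350269] [-5.17733421 -0.33195883  1.120039  ] [0.05757658 1.20654232 0.1681878 ]
```

View pics/wrist7.png

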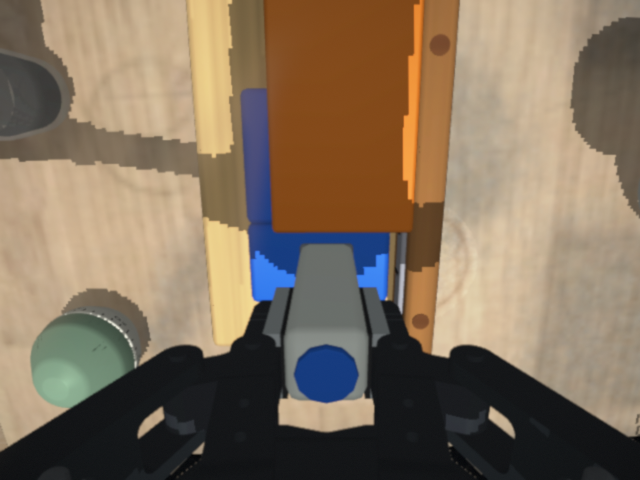

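View pics/top7.png

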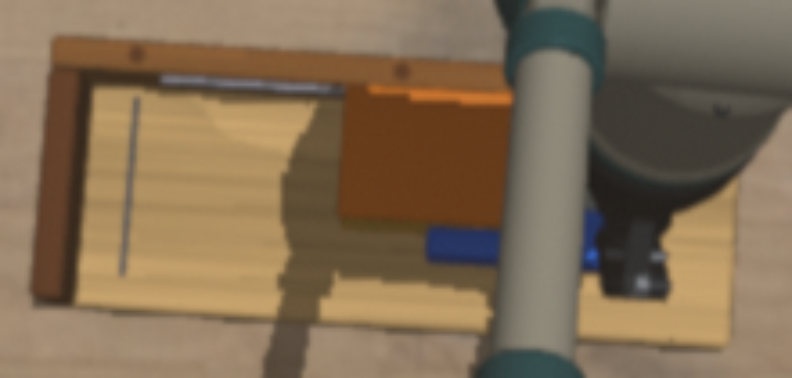

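Call:
{"name": "arm_command", "arguments": {
  "increments": [0,0,0,0,0,0.3,1,0,0,0,0,0,0.5,1,0,0,0,0,0,0.6,1,0,0,0,0,0,0.6,1,0,0,0,0,0,0.6,1,0,0,0,0,0,0.6,1,0,0,0,0,0,0.5,1,0,0,0,0,0,0.3,1]
}}

```text
clock: 11.12
position: [0.5864, 0.06, 0.2636]
ee_rot: [-0.705, 0.709, -0.016, 0.013]
contact_force: [-5.8, -7.7, 3.2]
width: 0.0231
```

```bash
python3 - <<'E'
from h import *
s,P,R=pose(); print(s['clock'],P,s['contact_force'],s['moment']); 
im=vision.get_image("wrist")
cv2.imwrite(f"pics/wrist8.png",im[:,:,::-1])
E
```

```text
11.125 [0.58642916 0.0599964  0.26357529] [-5.80529026 -7.65833301  3.19812814] [-1.45712342  1.26284651 -0.01863217]
```

View pics/wrist8.png

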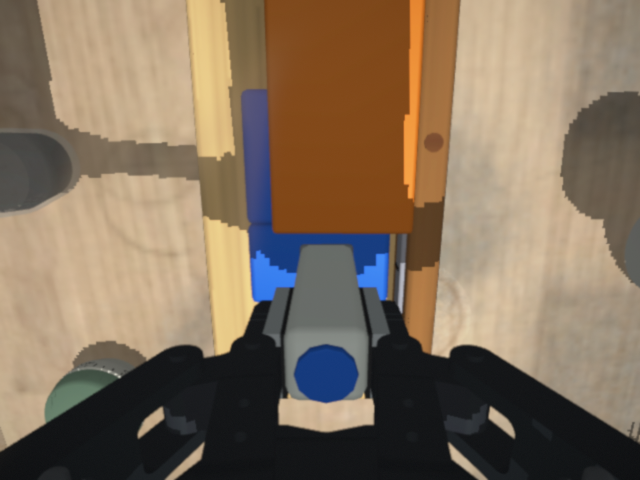

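Call:
{"name": "arm_command", "arguments": {
  "increments": [0,0,0,0,0,0.5,1,0,0,0,0,0,0.6,1,0,0,0,0,0,0.6,1,0,0,0,0,0,0.6,1,0,0,0,0,0,0.6,1,0,0,0,0,0,0.6,1,0,0,0,0,0,0.6,1,0,0,0,0,0,0.4,1],
  "grip_force": 80
}}

```text
clock: 12.18
position: [0.5883, 0.1051, 0.2635]
ee_rot: [-0.705, 0.709, -0.016, 0.013]
contact_force: [-5.4, -6.8, 3.9]
width: 0.0232
```

```bash
python3 - <<'E'
from h import *
s,P,R=pose(); print(s['clock'],P,s['contact_force'],s['moment']); 
im=vision.get_image("wrist")
cv2.imwrite(f"pics/wrist9.png",im[:,:,::-1])
im=vision.get_image("top")
cv2.imwrite(f"pics/top9.png",cv2.resize(im[155:260,210:430],None,fx=3.6,fy=3.6)[:,:,::-1])
E
```

```text
12.175 [0.58833874 0.10505125 0.26353591] [-5.39018579 -6.79089108  3.85535342] [-1.37996549  1.22551901  0.01607139]
```

View pics/wrist9.png

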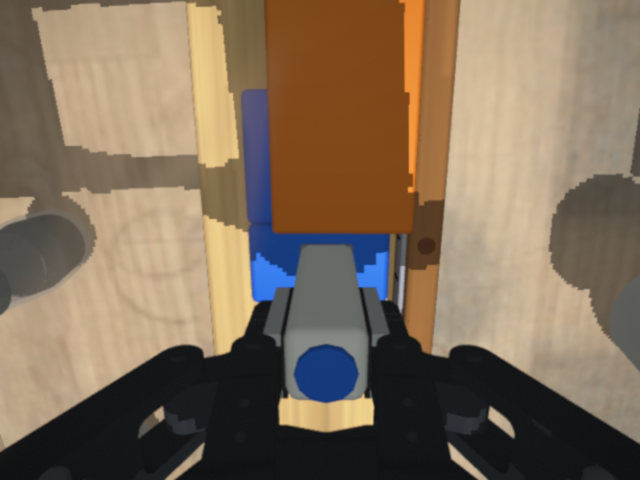

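View pics/top9.png

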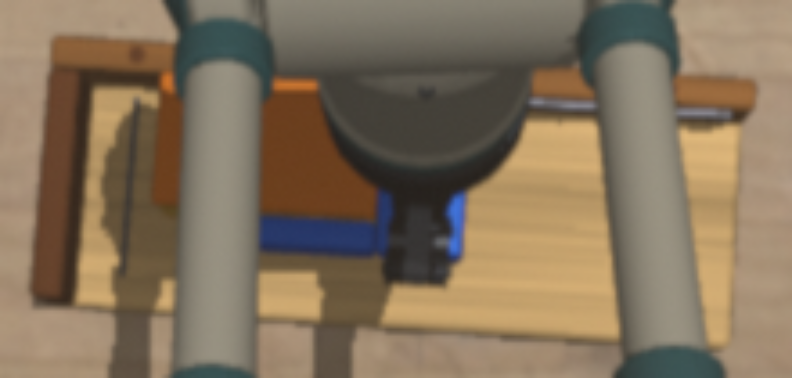

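Call:
{"name": "arm_command", "arguments": {
  "increments": [0,0,0,0,0,0.5,1,0,0,0,0,0,0.6,1,0,0,0,0,0,0.6,1,0,0,0,0,0,0.5,1,0,0,0,0,0,0.4,1,0,0,0,0,0,0.4,1,0,0,0,0,0,0.3,1,0,0,0,0,0,0,1]
}}

```text
clock: 13.28
position: [0.5897, 0.1383, 0.2634]
ee_rot: [-0.706, 0.708, -0.016, 0.013]
contact_force: [-5.0, -5.2, 0.4]
width: 0.0231
```

Call:
{"name": "arm_command", "arguments": {
  "increments": [0,0,0,0,0,0.2,1,0,0,0,0,0,0.2,1,0,0,0,0,0,0.2,1,0,0,0,0,0,0,1]
}}

```text
clock: 13.78
position: [0.5899, 0.1435, 0.2635]
ee_rot: [-0.705, 0.709, -0.016, 0.013]
contact_force: [-5.4, -6.7, 1.5]
width: 0.0231
```

Call:
{"name": "arm_command", "arguments": {
  "increments": [0,0,0,0,0,0.2,1,0,0,0,0,0,0.2,1,0,0,0,0,0,0,1]
}}

```text
clock: 14.15
position: [0.5901, 0.145, 0.2638]
ee_rot: [-0.703, 0.711, -0.015, 0.012]
contact_force: [-4.9, -15.2, 4.7]
width: 0.0231
```

```bash
python3 - <<'E'
from h import *
s,P,R=pose(); print(s['clock'],P,s['contact_force'],s['moment'],R.as_matrix().round(3).tolist()); 
im=vision.get_image("side")
cv2.imwrite(f"pics/s10.png",cv2.resize(im[120:340,180:420],None,fx=2.7,fy=2.7)[:,:,::-1])
im=vision.get_image("top")
cv2.imwrite(f"pics/top10.png",cv2.resize(im[155:260,210:430],None,fx=3.6,fy=3.6)[:,:,::-1])
E
```

```text
14.15 [0.59010795 0.14501826 0.26380441] [ -4.86369344 -15.17778116   4.73282524] [-2.87010426  1.32468779 -0.14308634] [[0.999, -0.005, 0.039], [-0.039, -0.012, 0.999], [-0.004, -1.0, -0.012]]
```

View pics/s10.png

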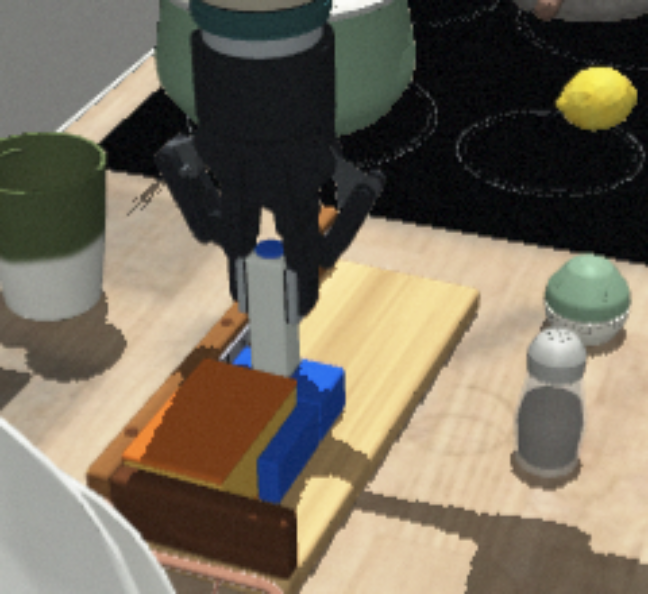

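View pics/top10.png

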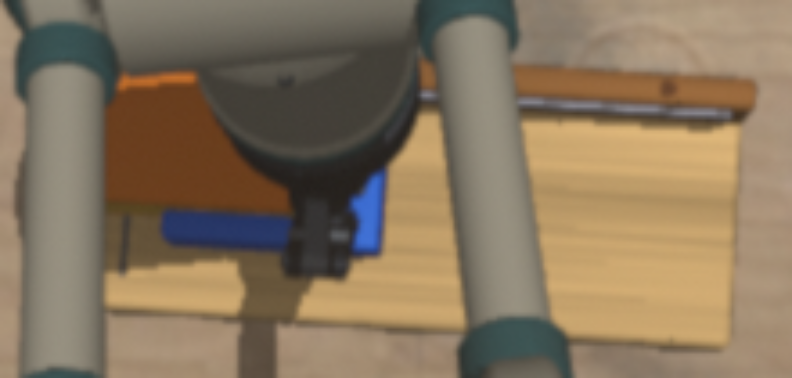

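Call:
{"name": "arm_command", "arguments": {
  "increments": [0,0,0,0,0,-0.25,1,0,0,0,-0.2,0,-0.2,1,0,0,0,-0.2,0,0,1,0,0,0,0,0,0,1]
}}

```text
clock: 14.75
position: [0.588, 0.1433, 0.2636]
ee_rot: [-0.705, 0.709, -0.013, 0.015]
contact_force: [0.3, -6.4, -2.8]
width: 0.0231
```

Call:
{"name": "arm_command", "arguments": {
  "increments": [0,0,0,0,0,-0.2,1,0,0,0,0,0,-0.2,1,0,0,0,0,0.1,0,1,0,0,0,0,0,0,1]
}}

```text
clock: 15.25
position: [0.587, 0.1414, 0.2628]
ee_rot: [0.707, -0.707, 0.014, -0.015]
contact_force: [-0.4, -0.4, -0.6]
width: 0.0233
```

```bash
python3 - <<'E'
from h import *
s,P,R=pose(); print(s['clock'],P,s['contact_force'],s['moment'],R.as_matrix().round(3).tolist()); 
E
```

```text
15.25 [0.58697266 0.14141127 0.26278044] [-0.40394726 -0.42108961 -0.60630558] [-0.0011232  -0.06529616 -0.01076314] [[0.999, 0.001, 0.041], [-0.041, 0.001, 0.999], [0.001, -1.0, 0.001]]
```

Call:
{"name": "arm_command", "arguments": {
  "increments": [0,0,0,0,0.1,0,1,0,0,0,0,0,0,1]
}}

```text
clock: 15.5
position: [0.587, 0.1414, 0.2627]
ee_rot: [0.707, -0.707, 0.014, -0.015]
contact_force: [-1.9, -0.2, 5.6]
width: 0.0231
```

Call:
{"name": "arm_command", "arguments": {
  "increments": [0,0,0,0,-0.05,0,1,0,0,0,0,0,0,0.6,0,0,0,0,0,0,0.4,0,0,0,0,0,0,0.3,0,0,0,0,0,0,0.2,0,0,0,0,0,0,0.2]
}}

```text
clock: 16.25
position: [0.5868, 0.141, 0.2621]
ee_rot: [-0.707, 0.707, -0.015, 0.014]
contact_force: [0.1, 0.3, 1.6]
width: 0.0683
```

Call:
{"name": "arm_command", "arguments": {
  "increments": [0,0,0,0,-1,0,0.2,0,0,0,0,-3,0,0.2,0,0,0,0,-5,0,0.2,0,0,0,0,-5,0,0.2,0,0,0,0,0,0,0.2,0,0,0,-5,0,-2,0.2,0,0,0,-5,0,-2,0.2,0,0,0,-5,0,-2,0.2]
}}

```text
clock: 17.25
position: [0.4326, 0.0868, 0.4015]
ee_rot: [-0.707, 0.707, -0.015, 0.014]
contact_force: [0.2, -1.5, -0.5]
width: 0.0682
```

Call:
{"name": "arm_command", "arguments": {
  "increments": [0,0,0,-5,0,-4,0.2,0,0,0,-5,0,-4,0.2,0,0,0,0,0,-6,0.2,0,0,0,0,0,-6,0.2,0,0,0,0,0,-6,0.2,0,0,0,0,0,-6,0.2,0,0,0,0,0,0,0.2]
}}

```text
clock: 18.12
position: [0.3236, -0.2303, 0.4018]
ee_rot: [-0.706, 0.707, -0.017, 0.017]
contact_force: [-0.7, 0.2, -0.0]
width: 0.068
```

```bash
python3 - <<'E'
from h import *
s,P,R=pose(); print(s['clock'],P,s['contact_force'],s['width'],np.abs(s['qd']).max()); 
im=vision.get_image("side")
cv2.imwrite(f"pics/s11.png",cv2.resize(im[120:340,180:420],None,fx=2.7,fy=2.7)[:,:,::-1])
im=vision.get_image("top"); p=vision.camera_params("top")
cv2.imwrite(f"pics/top11.png",cv2.resize(im[155:325,200:430],None,fx=3.4,fy=3.4)[:,:,::-1])
m=mask(im,(9,172,120),(15,255,255)); m[:,:215]=0;m[:,375:]=0;m[:165]=0;m[240:]=0
c=big(m); print(cv2.boundingRect(c)); w=cast(p,c[:,0],.063)[:,:2]
r=cv2.minAreaRect((w*1000).astype(np.float32)); print("cheese",r)
b=np.array([578.5,122]);ps=-.0405;d=np.array(r[0])-b;print(np.cos(ps)*d[0]+np.sin(ps)*d[1],-np.sin(ps)*d[0]+np.cos(ps)*d[1])
E
```

```text
18.125 [ 0.32356606 -0.23032151  0.40184393] [-0.72262443  0.2128534  -0.03504735] 0.0679892275948756 0.06898686969070199
(229, 173, 65, 41)
cheese ((598.4547119140625, 215.35557556152344), (101.27313995361328, 61.278961181640625), 87.60200500488281)
16.158481501523745 94.0869677030855
```

View pics/s11.png

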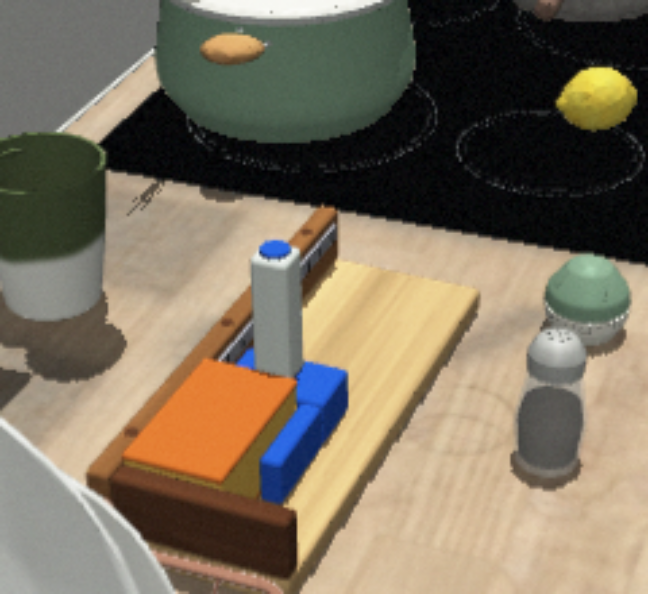

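View pics/top11.png

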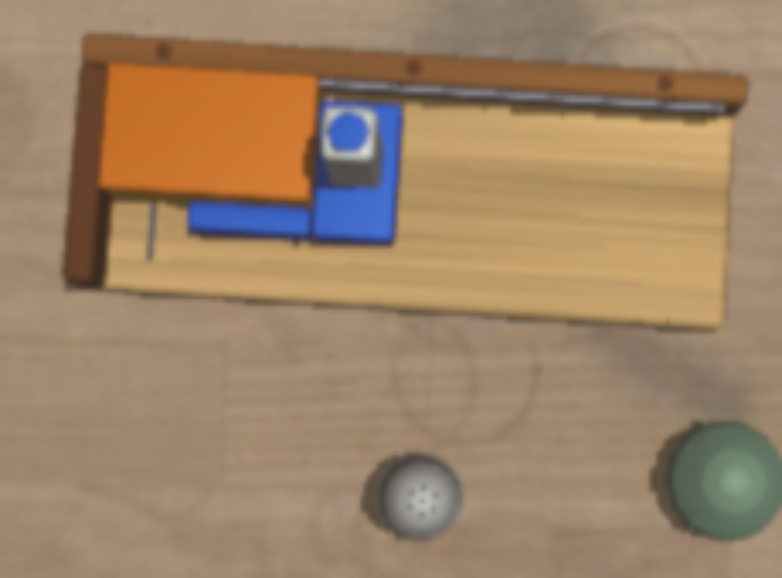

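Both views show the cheese in the corner between fence and stop. It measures x ≈ +16 and y ≈ +94 mm in the board's frame, turned about 0.1° from it. The stick stands upright and free, and the salt shaker is where it was.

```bash
python3 -c "
from rig import ticket; print(ticket.sign_off())"
```

```text
the job is handed in; nothing more can be done
None
```

I carried out the task and handed it in at about 18 s of the 42 s allowed; the system gave no verdict.

**What I did:** I gripped the push stick by its white handle, lifted it over to the board and set it down behind the cheese. With the stick's arm I pressed the cheese against the fence at about 5 N. I then fed it along under that pressure until the force along the fence rose to about 15 N at the stop. After that I eased off, let the stick rest on the board, let go and moved the arm clear.

**Last checks:**
- **Cheese:** in the top camera's picture it sits at x ≈ +16 mm and y ≈ +94 mm in the board's frame; flush would be +15 and +95. It is turned about 0.1° from the board.
- **Push stick:** it stands upright and released on the board.
- **Salt shaker:** it looks unmoved in both pictures.
- **Arm:** it is well clear of everything, with the force reading under 1 N.

**Disagreement:** before the push, the wrist and top cameras differed by about 3.6 mm on the cheese's x position. The contact forces and the final top picture then confirmed where it was.

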